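# Transfer four locks to the delivery rack in reverse order

## Task

Move the four locks from the wooden job rack into the empty dark steel delivery rack in reverse order: the lock at the left end of the job rack goes into the right-end pocket, the next one into the pocket beside it, and so on, left and right as seen from the robot. Set each one fully down on the floor of its own pocket, near the middle, standing upright as it stands now, and keep every lock upright on the way, because the pins are not secured yet. Leave all four released and at rest.

Things in the scene. Friction and masses are not known exactly. Their poses are not given: they have to be found in the camera images.
- padlock: brass padlock standing upright, steel shackle on top, loose, about 0.16 kg. Body 18 mm thick (x), 45 mm wide (y), 36 mm high; the shackle reaches 70 mm, 7 mm thick. Origin: centre of its underside; z up, y along its width. Best gripped across the thickness, about 30 mm above the origin.
- case_lock: steel case lock, an oblong box standing on a brass face plate, loose, about 0.2 kg: plate 26 mm (x) by 64 mm (y), 4 mm high; box 20 mm thick (x), 54 mm long (y), its top at 34 mm; a round brass key barrel 16 mm in diameter at y = -12 mm up to 42 mm. Origin: centre of its underside; z up, y along its length. Best gripped across the thickness, about 26 mm above the origin.
- rim_cylinder: round brass rim lock cylinder standing on its flange, loose, about 0.18 kg: flange 40 mm in diameter, 6 mm high; body 30 mm in diameter up to 38 mm; then a thin flat tail bar (8 mm along y, 2.5 mm thick) from 41 to 59 mm. Origin: centre of its underside; z up, on the axis. Can be gripped across the body, about 27 mm above the origin.
- cam_lock: steel cam lock standing on its round head, loose, about 0.12 kg: head 30 mm in diameter, 5 mm high; ridged body 22 mm in diameter up to 32 mm; on top a dark cam plate (16 mm wide, y = -8 to +32 mm, top at 35 mm) and a nut up to 40 mm. Origin: centre of its underside; z up, on the axis. Can be gripped across the body along its x, about 26 mm above the origin.
- seat_padlock: fixed grey plastic seat on the job rack, on which the padlock stands at the start (four alike; their order changes). 54 mm (x) by 74 mm (y, along the row), 10 mm thick, with a lip 4 mm wide and 4 mm high along both long edges. Origin: centre of its underside; the lock stands 10 mm above it, 20 mm above the worktop.
- seat_case_lock: fixed grey plastic seat on the job rack, on which the case lock stands at the start (four alike; their order changes). 54 mm (x) by 74 mm (y, along the row), 10 mm thick, with a lip 4 mm wide and 4 mm high along both long edges. Origin: centre of its underside; the lock stands 10 mm above it, 20 mm above the worktop.
- seat_rim_cylinder: fixed grey plastic seat on the job rack, on which the rim cylinder stands at the start (four alike; their order changes). 54 mm (x) by 74 mm (y, along the row), 10 mm thick, with a lip 4 mm wide and 4 mm high along both long edges. Origin: centre of its underside; the lock stands 10 mm above it, 20 mm above the worktop.
- seat_cam_lock: fixed grey plastic seat on the job rack, on which the cam lock stands at the start (four alike; their order changes). 54 mm (x) by 74 mm (y, along the row), 10 mm thick, with a lip 4 mm wide and 4 mm high along both long edges. Origin: centre of its underside; the lock stands 10 mm above it, 20 mm above the worktop.
- job_rack: fixed plywood board 66 mm (x) by 348 mm (y), 10 mm thick, carrying the row of seats between end stops 22 mm high; the nearer or the farther rack. Origin: centre of its underside, on the worktop; y along the row, to the robot's left. Seats at y = +123, +41, -41, -123 mm, x = 0.
- delivery_rack: fixed dark steel rack 56 (x) by 332 mm (y) with end handles and four empty pockets. Origin: centre of its underside, on the worktop; y along the row, to the robot's left. Pocket centres y = +123, +41, -41, -123 mm, x = 0; rubber floor at z = 12 mm; inside 48 (x) by 78 mm (y); long walls rise 4 mm above the floor, dividers (4 mm thick) 14 mm.
There are look-alikes about, which are no part of the job. Leave any blue, green or turquoise look-alike of the cam_lock alone.

How it is judged:
By the outcome, as a careful person would: the job done as asked, in the order asked, and still so for the second after the job is handed in, with the robot touching nothing.
It also fails if it takes over 96 s, if anything falls off the work surface, if the arm or the gripper's body presses on something with over 40 N, if the wrist force passes 120 N, or if a joint passes its speed limit or range.

## Robot

A 6-joint arm with a two-finger parallel gripper is mounted at the origin on a cart in front of the work surface, level with it; the furniture and walls round the work are solid. World frame = base frame: x ahead of the robot, y to its left, z up, the work surface at z = 0. Lengths are in mm, angles in rad, forces in N, time in s.
With the tool pointing down it reaches from about 350 to 875 mm from the base axis. Payload 4.2 kg.
Tool frame: the origin (TCP) lies at the very end of the fingers, on their centre line; the grasp point (between the pads) lies 19 mm behind it; z points along the fingers, y is the line along which they close (so a half turn about z gives the same grasp; the last joint's range is limited). The gripper opens to 85 mm and grips with 20 to 120 N. Pads are 22 mm wide; open, the fingers measure 114 mm over their backs; the gripper's body (76 mm by 85 mm) begins 54 mm behind the grasp point. The pads swing forward as they close: fully open they stand 13 mm farther back than shut.
Start: joints at [1.567, 0.385, 0.008, 0, -1.194, -0.259], TCP at [162.334, 603.529, 192.612] pointing down, gripper open.
Joint ranges: [-3.14, 3.14], [-1.21, 2.06], [-1.07, 1.41], [-3.16, 2.05], [-2.99, -0.16], [-3.1, 3.1]. Speed limits (rad/s): [2.79, 2.79, 3.14, 3.14, 3.14, 3.14].

## Interface

Orientations are given as a unit quaternion [x, y, z, w].
In Python, from bench import arm gives the robot as it stands. The module is installed in compiled form; this text tells all that it offers.
- The arm moves only by the tool drive_tool, never from a script. Its argument "targets" is a list of rows, each a list of 5 numbers: the closure, from -1 (fully open) to 1 (shut), then the shift along the tool's x, y, z in mm, then the turn about the tool's z in degrees. In form: [[grip, tx, ty, tz, roll], ...]. A call has 1 to 12 rows; each row is the pose to reach, as a shift and turn from the pose commanded when the call began, along the tool's axes at that moment; what a row does not reach only later rows make up. A row lasts 1/10 s, in which the tool goes at most 50 mm and 8.59 degrees, less where a joint would pass 70% of its speed; a pose out of reach is approached as far as the arm can. A call with a gripper value outside its range is refused whole. The fingers move at their own pace and stop on an object; the grip force is fixed at half the most. Time passes only in rows, so rows that repeat a pose let the fingers close. It gives the time, the measured TCP pose, the force, the opening and the grip force at its end, in the units of the state.
- arm.read_state(): the state, without advancing time (a new reading comes with each control period).
- arm.get_image(name): name is "scene" or "top" or "wrist"; returns the picture (480x640x3 uint8, blue, green, red); there is no depth.
- arm.camera_params(name): a dict with "fov_y" (degrees; the focal length in pixels is half the picture's height over the tangent of half this angle, whatever the lens; pixels are square), "cx", "cy" (the principal point, pixels), "D" ([k1, k2, p1, p2, k3] as OpenCV has them; the pictures are not rectified), "rvec" (rotation vector, rad) and "tvec" (3), from world to camera coordinates, as OpenCV has them; the wrist camera has in their place "tool_from_camera" (4x4, takes a point from camera to tool coordinates, whose origin is the TCP and whose axes are the flange's). Camera axes: x right, y down, z forward; pixel columns grow to the right and rows downward; lengths in mm; the calibration is good to about 2 mm. A picture is of the moment at which its call begins: read the wrist's pose just before it. camera_params takes no time and is no camera call.
- arm.job_done(): hands the job in; it is judged then, once.
The state is a dict: "clock": time; "joints": joint angles; "joint_vel": joint speeds; "joint_efforts": joint torques, N m; "position": TCP position; "ee_rot": TCP orientation; "contact_force": force on the tool from outside, world axes, zero at the start; "wrist_torque": the same for the moment, N m; "gripper_width": finger opening in mm; "grasp_force": force on a finger pad.
Only numpy, scipy, OpenCV 4.12 (cv2) and the standard library are available. Lean on these libraries where they do the work, as an engineer would, in place of code of your own. Each camera call takes 0.05 s, during which the arm holds its last target. There are 200 camera calls.

## Working session

There is one attempt and no reset: what is moved stays moved. The work goes in short steps, Python scripts to look and compute and a tool call to move; the robot and the scene stay as the last step left them, time stands still between calls to the robot, and variables do not carry over. Pictures are saved under pics/ and viewed, at most 14 in all, crops included, and the job is handed in when it is done.

Besides the shell and the picture viewer there is one more tool, called by a JSON object that holds its "name" and its "arguments", one argument or row to a line. drive_tool: Moves the arm, as the interface text tells. Its arguments: {"type":"object","properties":{"targets":{"type":"array","items":{"type":"array","items":{"type":"number"}}}},"required":["targets"]}

```bash
mkdir -p pics; python3 - <<'E'
from bench import arm
import cv2
s=arm.read_state();print({k:s[k] for k in('clock','position','ee_rot','gripper_width','contact_force')})
for n in('top','scene'):
    cv2.imwrite(f'pics/{n}0.png',arm.get_image(n));print(n,arm.camera_params(n))
print(arm.camera_params('wrist'))
E
```

```text
{'clock': 0.0, 'position': array([162.18277676, 602.88846505, 191.50462667]), 'ee_rot': array([ 9.91366383e-01, -1.31116231e-01, -9.95064369e-05,  1.10350626e-03]), 'gripper_width': 85.5573894401976, 'contact_force': array([0.08997368, 0.36570104, 0.18754065])}
top {'fov_y': 56.24678620509836, 'cx': 326.2477839810809, 'cy': 235.48882947384226, 'D': array([-0.06533293,  0.        ,  0.        ,  0.        ,  0.        ]), 'rvec': array([ 2.12966498, -2.1196223 ,  0.20914627]), 'tvec': array([-105.73572667,  494.81596128,  866.85899807])}
scene {'fov_y': 48.16390596005436, 'cx': 324.26974893154056, 'cy': 247.9435738923124, 'D': array([0.03465987, 0.        , 0.        , 0.        , 0.        ]), 'rvec': array([ 1.03848009, -2.51822658,  0.8937392 ]), 'tvec': array([273.29789151, 333.52623864, 617.31194464])}
{'fov_y': 70.30075907780339, 'cx': 318.1916385973368, 'cy': 240.9351525005509, 'D': array([-0.05525283,  0.        ,  0.        ,  0.        ,  0.        ]), 'tool_from_camera': array([[ 8.03933492e-04, -9.45328018e-01, -3.26120057e-01,
         8.38373590e+01],
       [ 9.99999556e-01,  9.20604890e-04, -2.03423432e-04,
         3.03901845e-01],
       [ 4.92529589e-04, -3.26119749e-01,  9.45328338e-01,
        -1.81827353e+02],
       [ 0.00000000e+00,  0.00000000e+00,  0.00000000e+00,
         1.00000000e+00]])}
```

View pics/top0.png

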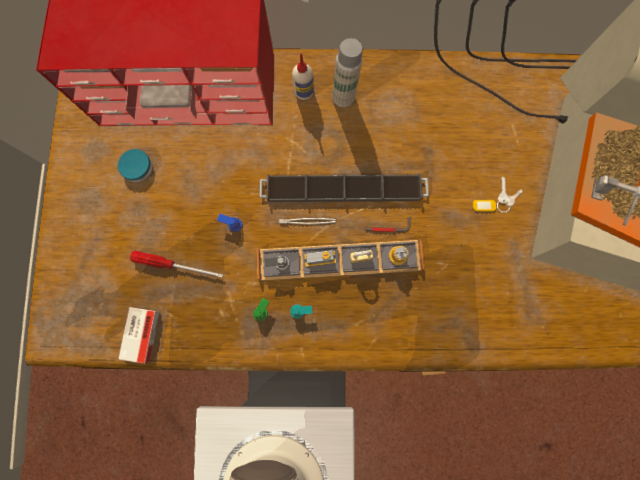

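View pics/scene0.png

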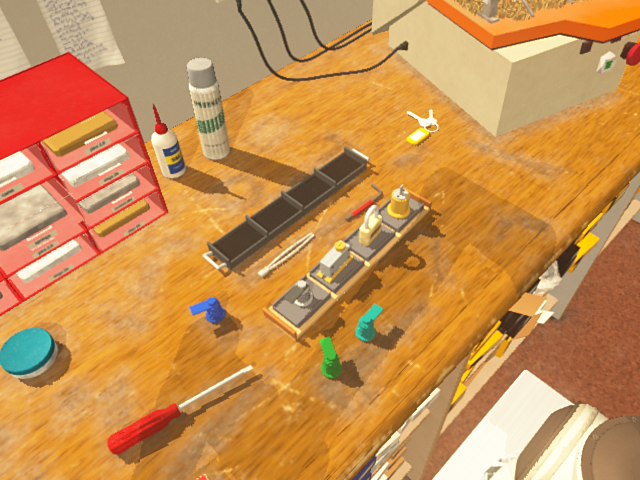

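```bash
cat > h.py <<'E'
import cv2, numpy as np
from bench import arm
from scipy.spatial.transform import Rotation as R
def cam(n, s=None):
    p=arm.camera_params(n); f=240/np.tan(np.radians(p['fov_y']/2))
    K=np.array([[f,0,p['cx']],[0,f,p['cy']],[0,0,1]])
    if n=='wrist':
        T=np.eye(4); T[:3,:3]=R.from_quat(s['ee_rot']).as_matrix(); T[:3,3]=s['position']
        W=np.linalg.inv(T@p['tool_from_camera']); rv=cv2.Rodrigues(W[:3,:3])[0]; tv=W[:3,3]
    else: rv,tv=p['rvec'],p['tvec']
    return K,p['D'],np.array(rv,float).reshape(3,1),np.array(tv,float).reshape(3,1)
def px2w(c,uv,z):
    K,D,rv,tv=c; uv=np.array(uv,float).reshape(-1,1,2)
    d=cv2.undistortPoints(uv,K,D)[:,0]; M=cv2.Rodrigues(rv)[0]
    o=-(M.T@tv).ravel(); r=np.c_[d,np.ones(len(d))]@M
    z=np.broadcast_to(z,len(d)); return o+r*((z-o[2])/r[:,2])[:,None]
def w2px(c,P): return cv2.projectPoints(np.array(P,float).reshape(-1,1,3),c[2],c[3],c[0],c[1])[0][:,0]
E
python3 - <<'E'
import cv2
from h import *
i=cv2.imread('pics/top0.png')
cv2.imwrite('pics/c1.png',cv2.resize(i[165:325,235:435],None,fx=4,fy=3.75*4/3.75,interpolation=cv2.INTER_CUBIC)[:600])
c=cam('top'); print(px2w(c,[[267,188],[422,188],[259,265],[421,252]],[26,26,32,32]).round(0))
E
```

```text
[[ 602.   23.   26.]
 [ 604. -308.   26.]
 [ 436.   34.   32.]
 [ 465. -299.   32.]]
```

View pics/c1.png

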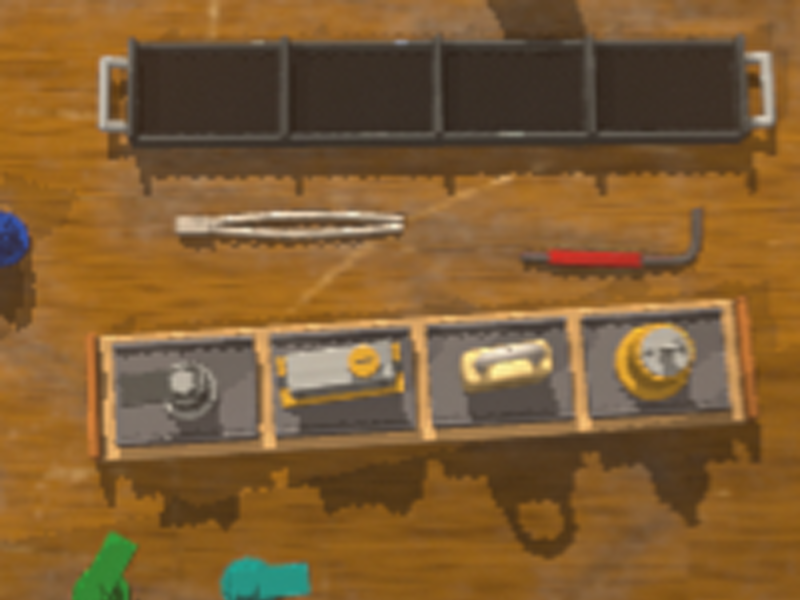

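```bash
cat >> h.py <<'E'
def move(s,P,yaw):
    "tool-frame shift and roll to reach world P with tool-x heading yaw (deg)"
    M=R.from_quat(s['ee_rot']).as_matrix(); d=M.T@(np.array(P,float)-s['position'])
    y0=np.degrees(np.arctan2(M[1,0],M[0,0])); return d.round(1),round(float(-((yaw-y0+180)%360-180)),1)
E
python3 - <<'E'
from h import *
print(move(arm.read_state(),[525,-155,165],-90))
E
```

```text
(array([547.3, 637.5,  27.9]), 74.9)
```

{"name": "drive_tool", "arguments": {
  "targets": [
    [-1, 40, 50, -10, 8],
    [-1, 80, 95, -10, 16],
    [-1, 110, 130, -10, 24],
    [-1, 140, 165, -10, 32],
    [-1, 170, 200, -10, 40],
    [-1, 200, 235, -10, 48],
    [-1, 230, 270, -10, 56],
    [-1, 260, 305, -10, 64],
    [-1, 290, 340, -10, 70],
    [-1, 320, 375, -10, 75],
    [-1, 350, 410, -10, 75],
    [-1, 380, 445, -10, 75]
  ]
}}

```text
clock: 1.3
position: [413.9, 73.2, 202.7]
ee_rot: [-0.707, 0.707, 0.0, 0.0]
contact_force: [1.4, 1.4, -0.4]
gripper_width: 85.2
grasp_force: 0.0
```

```bash
python3 - <<'E'
from h import *
s=arm.read_state();print(s['clock'],s['position'],s['joints'],move(s,[525,-155,165],-90))
E
```

```text
1.3 [413.8510406   73.20354732 202.65949322] [ 5.64950577e-01  1.80560767e-02 -4.39460710e-01 -2.11099530e-04
 -1.11288447e+00 -5.65629099e-01] (array([ 228.1, -111.3,   37.6]), -0.0)
```

{"name": "drive_tool", "arguments": {
  "targets": [
    [-1, 40, -20, 10, 0],
    [-1, 80, -40, 20, 0],
    [-1, 120, -60, 30, 0],
    [-1, 160, -80, 38, 0],
    [-1, 200, -98, 38, 0],
    [-1, 228, -111, 38, 0],
    [-1, 228, -111, 38, 0],
    [-1, 228, -111, 38, 0]
  ]
}}

```text
clock: 2.1
position: [523.9, -153.5, 163.7]
ee_rot: [-0.706, 0.708, 0.001, -0.001]
contact_force: [-0.2, 0.4, -0.2]
gripper_width: 85.5
grasp_force: 0.0
```

```bash
python3 - <<'E'
from h import *
import pickle
s=arm.read_state();i=arm.get_image('wrist');pickle.dump(s,open('s1.pkl','wb'))
print(s['clock'],s['position'],s['ee_rot'],s['joint_vel'].round(3))
cv2.imwrite('pics/w1.png',i)
E
```

```text
2.1 [ 523.89340179 -153.48223215  163.74808012] [-7.06106715e-01  7.08104837e-01  7.70627253e-04 -5.03025951e-04] [ 0.033 -0.025 -0.014 -0.001  0.001 -0.   ]
```

View pics/w1.png

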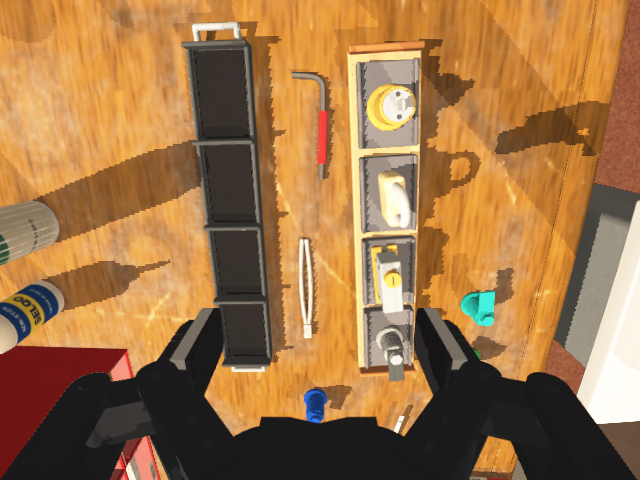

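```bash
python3 - <<'E'
import cv2
i=cv2.imread('pics/w1.png')
for k,y in(('a',25),('b',200)): cv2.imwrite(f'pics/w1{k}.png',cv2.resize(i[y:y+190,180:430],None,fx=3,fy=3,interpolation=cv2.INTER_CUBIC))
E
```

```text
(no output)
```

View pics/w1a.png

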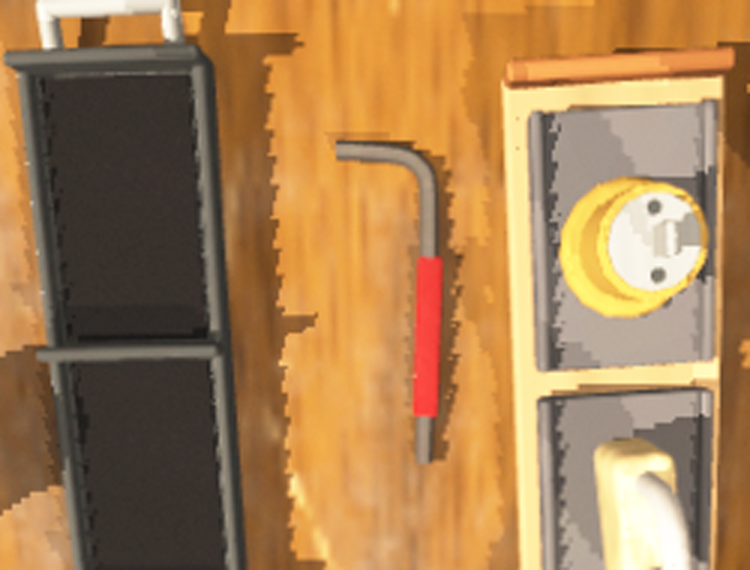

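View pics/w1b.png

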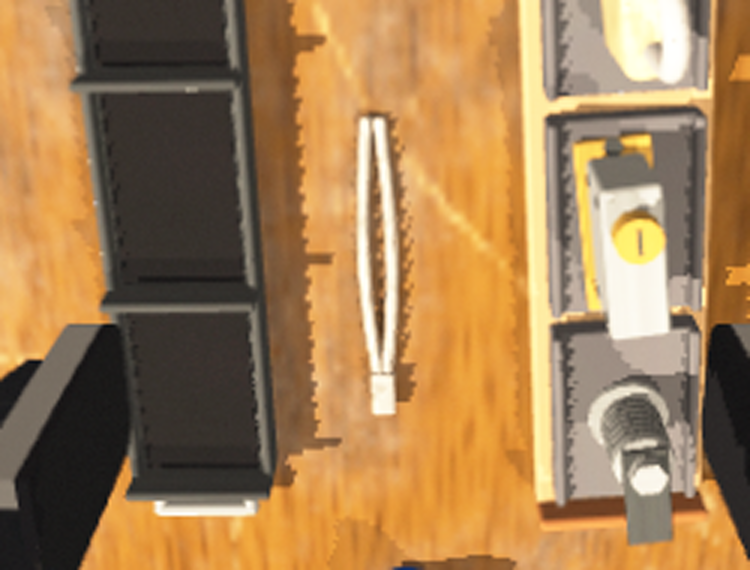

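```bash
python3 - <<'E'
from h import *
import pickle
c=cam('wrist',pickle.load(open('s1.pkl','rb')))
A=lambda *p:[(180+u/3,25+v/3) for u,v in p]
B=lambda *p:[(180+u/3,200+v/3) for u,v in p]
def pr(n,p,z): print(n,px2w(c,p,z)[:,:2].round(1).tolist())
pr('deliv ends',A((8,58),(212,52),(40,354),(220,350))+B((75,83),(240,80),(105,302),(255,298),(130,490),(270,488)),26)
pr('lips L',A((536,112),(545,370),(546,398))+B((553,115),(556,312),(560,328),(562,503)),24)
pr('lips R',A((709,102),(709,356),(706,392))+B((700,110),(697,308),(692,320),(692,498)),24)
pr('rim disc',A((655,243)),61);pr('rim flange',A((560,248),(635,318),(645,178)),26)
pr('cam head',B((628,418),(588,418),(668,418)),25);pr('nut',B((650,478)),60)
pr('case top',B((590,188),(660,185),(668,330),(610,338)),54);pr('barrel',B((639,240)),62);pr('plate',B((575,143),(650,135),(595,310)),24)
pr('pad top',A((595,448),(672,442))+B((610,60)),56)
E
```

```text
deliv ends [[637.7, -303.8], [579.7, -304.2], [636.9, -222.2], [581.9, -222.7], [634.7, -141.5], [580.2, -142.3], [633.1, -60.5], [579.7, -62.2], [632.4, 20.9], [578.6, 19.6]]
lips L [[488.3, -288.6], [483.2, -216.4], [482.6, -208.0], [477.3, -129.3], [473.0, -55.2], [471.2, -48.6], [466.7, 28.7]]
lips R [[438.7, -291.7], [433.1, -220.8], [433.2, -210.0], [428.2, -130.9], [422.5, -56.4], [423.8, -51.5], [416.4, 27.0]]
rim disc [[460.1, -251.5]]
rim flange [[480.3, -251.6], [457.0, -231.8], [456.4, -270.9]]
cam head [[444.2, -10.8], [459.1, -10.9], [429.2, -10.6]]
nut [[443.6, -11.2]]
case top [[469.1, -115.6], [447.4, -116.5], [440.7, -65.2], [459.6, -62.4]]
barrel [[454.6, -101.6]]
plate [[469.5, -119.4], [444.4, -122.2], [459.1, -55.9]]
pad top [[472.4, -197.2], [450.7, -198.9], [465.8, -157.1]]
```

```bash
python3 - <<'E'
from h import *
import pickle
c=cam('wrist',pickle.load(open('s1.pkl','rb')))
print(px2w(c,[(180+u/3,200+v/3) for u,v in((650,478),(628,541),(672,541))],[60,55,55]).round(1))
s=arm.read_state();print(s['position'],move(s,[444,-11,100],-86),move(s,[444,-11,25],-86))
E
```

```text
[[443.6 -11.2  60. ]
 [447.8  20.   55. ]
 [432.1  20.3  55. ]]
[ 523.80014606 -152.78710726  164.06659895] (array([-141.7,   79.9,   64.2]), -4.1) (array([-141.6,   79.8,  139.2]), -4.1)
```

{"name": "drive_tool", "arguments": {
  "targets": [
    [-1, -40, 22, 0, -6],
    [-1, -80, 45, 15, -6],
    [-1, -118, 66, 35, -6],
    [-1, -141, 79, 60, -6],
    [-1, -142, 80, 95, -6],
    [-1, -142, 80, 120, -6],
    [-1, -142, 80, 135, -6],
    [-1, -142, 80, 139, -6],
    [-1, -142, 80, 139, -6],
    [-1, -142, 80, 139, -6]
  ]
}}

```text
clock: 3.15
position: [445.2, -10.4, 26.6]
ee_rot: [0.743, -0.669, 0.001, -0.001]
contact_force: [0.5, 0.6, 0.5]
gripper_width: 85.2
grasp_force: 0.0
```

{"name": "drive_tool", "arguments": {
  "targets": [
    [0, 0, 0, 1, 0],
    [0.5, 0, 0, 1, 0],
    [1, 0, 0, 1, 0],
    [1, 0, 0, 1, 0],
    [1, 0, 0, 1, 0],
    [1, 0, 0, 1, 0],
    [1, 0, 0, 1, 0],
    [1, 0, 0, 1, 0]
  ]
}}

```text
clock: 3.95
position: [444.6, -11.0, 24.6]
ee_rot: [0.743, -0.67, -0.0, 0.0]
contact_force: [-0.2, 0.3, 0.8]
gripper_width: 0.2
grasp_force: 0.0
```

```bash
python3 - <<'E'
from h import *
i=arm.get_image('wrist');j=arm.get_image('scene')
cv2.imwrite('pics/m1.png',np.hstack([cv2.resize(i[200:480,180:440],(520,560)),cv2.resize(j[240:380,240:310],(280,560))]))
E
```

```text
(no output)
```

View pics/m1.png

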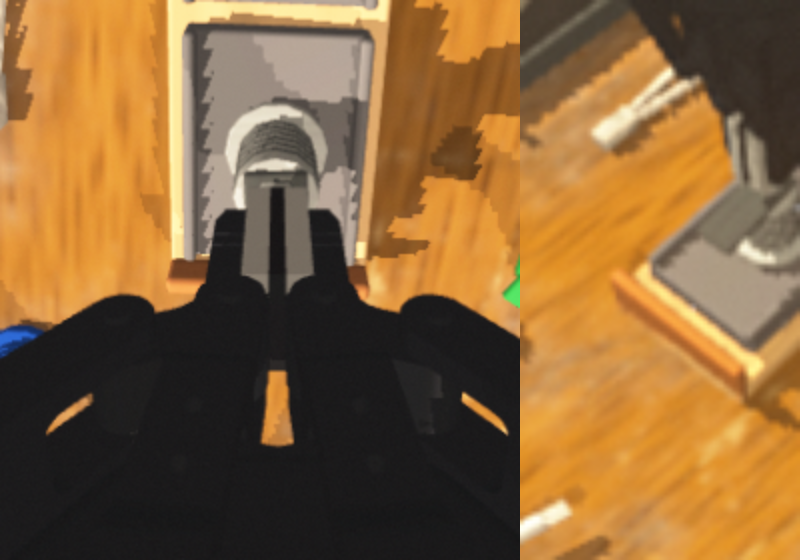

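```bash
python3 - <<'E'
from h import *
s=arm.read_state();c=cam('wrist',s)
print(s['position'],R.from_quat(s['ee_rot']).as_matrix().round(3).tolist())
print(px2w(c,[(180+u/2,200+v/2) for u,v in((226,150),(325,150),(277,103),(277,167))],[25,25,25,52]).round(1), w2px(c,[[444,-11,25],[444,-11,52],s['position']]))
print(px2w(cam('top'),[(282,262)],60))
E
```

```text
[444.58035802 -10.95788127  24.57906742] [[0.104, -0.995, -0.0], [-0.995, -0.104, -0.0], [0.0, 0.0, -1.0]]
[[458.9 -10.1  25. ]
 [430.1 -13.1  25. ]
 [445.6 -26.2  25. ]
 [444.9 -19.3  52. ]] [[318.50317798 275.95898816]
 [318.56142011 298.35871995]
 [317.50867249 275.62581619]]
[[438.82559803 -15.67788001  60.        ]]
```

```bash
python3 - <<'E'
from h import *
s=arm.read_state();print(s['gripper_width'],s['grasp_force'],s['clock'])
i=arm.get_image('wrist');j=arm.get_image('scene')
c=lambda im,x,y,w,h,k:cv2.resize(im[y:y+h,x:x+w],None,fx=k,fy=k,interpolation=cv2.INTER_CUBIC)
cv2.imwrite('pics/m2.png',np.hstack([c(i,270,235,100,140,4),c(j,255,240,80,112,5)]))
E
```

```text
-0.12451526384060996 0.0 4.05
```

View pics/m2.png

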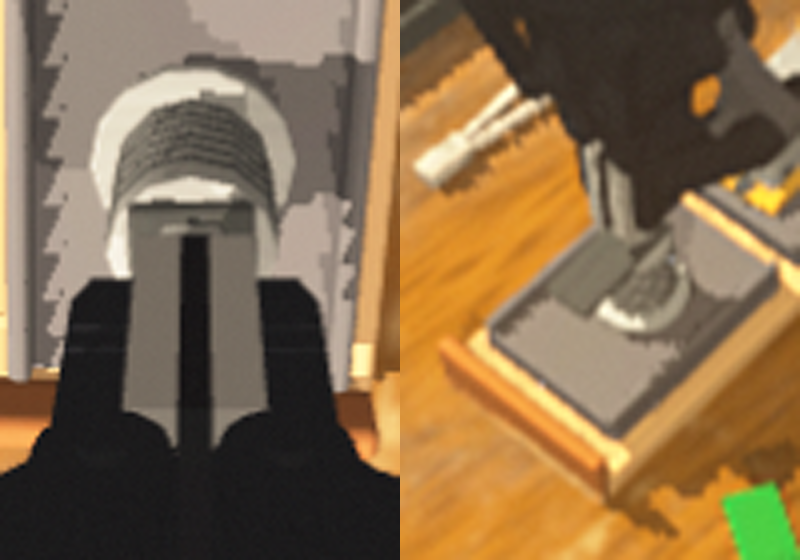

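```bash
python3 - <<'E'
from h import *
K,D,_,_=cam('wrist',arm.read_state())
W=np.linalg.inv(arm.camera_params('wrist')['tool_from_camera'])
c=(K,D,cv2.Rodrigues(W[:3,:3])[0],W[:3,3])
for P in([11,8,0],[11,8,-20],[11,8,-40],[11,42.5,0],[11,42.5,-13],[11,42.5,-30],[11,42.5,-50]): print(P,w2px(c,P).round(0))
E
```

```text
[11, 8, 0] [[331. 258.]]
[11, 8, -20] [[333. 273.]]
[11, 8, -40] [[335. 290.]]
[11, 42.5, 0] [[391. 258.]]
[11, 42.5, -13] [[396. 267.]]
[11, 42.5, -30] [[404. 281.]]
[11, 42.5, -50] [[414. 301.]]
```

```bash
python3 - <<'E'
from h import *
c=cam('scene'); s=arm.read_state(); M=R.from_quat(s['ee_rot']).as_matrix()
for t in([0,0,0],[0,0,-20],[0,0,-40],[0,0,-60],[-11,0,-40],[-11,0,-80],[11,0,-40],[-11,8,-40]):
    p=w2px(c,s['position']+M@np.array(t,float))[0]; print(t,p.round(0),'in m2 crop',((p-[255,240])*5+[400,0]).round(0))
print('lock nut', (w2px(c,[[444,-11,60],[444,-11,20]])-[255,240])*5+[400,0])
E
```

```text
[0, 0, 0] [302. 296.] in m2 crop [637. 279.]
[0, 0, -20] [302. 288.] in m2 crop [634. 240.]
[0, 0, -40] [301. 280.] in m2 crop [631. 200.]
[0, 0, -60] [300. 272.] in m2 crop [627. 159.]
[-11, 0, -40] [296. 285.] in m2 crop [606. 224.]
[-11, 0, -80] [294. 268.] in m2 crop [597. 140.]
[11, 0, -40] [306. 275.] in m2 crop [655. 176.]
[-11, 8, -40] [300. 288.] in m2 crop [627. 239.]
lock nut [[633.0398915  210.52404882]
 [639.55078558 288.26582425]]
```

{"name": "drive_tool", "arguments": {
  "targets": [
    [-1, 0, 0, 0, 0],
    [-1, 0, 0, 0, 0],
    [-1, 0, 0, 0, 0],
    [-1, 0, 0, 0, 0],
    [-1, 0, 0, 0, 0],
    [-1, 0, 0, 0, 0],
    [-1, 0, 0, 12, 0],
    [-1, 0, 0, 24, 0],
    [-1, 0, 0, 35, 0],
    [-1, 0, 0, 40, 0],
    [-1, 0, 0, 40, 0],
    [-1, 0, 0, 40, 0]
  ]
}}

```text
clock: 5.35
position: [444.9, -10.9, -15.1]
ee_rot: [0.743, -0.669, 0.0, -0.0]
contact_force: [0.3, 0.1, 0.2]
gripper_width: 84.8
grasp_force: 0.0
```

{"name": "drive_tool", "arguments": {
  "targets": [
    [1, 0, 0, 0, 0],
    [1, 0, 0, 0, 0],
    [1, 0, 0, 0, 0],
    [1, 0, 0, 0, 0],
    [1, 0, 0, 0, 0],
    [1, 0, 0, 0, 0],
    [1, 0, 0, 0, 0]
  ]
}}

```text
clock: 6.05
position: [444.8, -10.9, -14.8]
ee_rot: [0.743, -0.669, 0.0, -0.0]
contact_force: [-1.3, 0.4, 5.0]
gripper_width: 22.6
grasp_force: 56.9
```

{"name": "drive_tool", "arguments": {
  "targets": [
    [1, 0, 0, -3, 0],
    [1, 0, 0, -8, 0],
    [1, 0, 0, -15, 0],
    [1, 0, 0, -15, 0]
  ]
}}

```text
clock: 6.45
position: [445.4, -10.7, 0.6]
ee_rot: [0.743, -0.669, 0.001, -0.001]
contact_force: [-0.0, -0.4, -0.6]
gripper_width: 22.2
grasp_force: 56.5
```

```bash
python3 - <<'E'
from h import *
s=arm.read_state();print(s['position'],s['gripper_width'],s['contact_force'])
i=arm.get_image('wrist');j=arm.get_image('scene')
c=lambda im,x,y,w,h,k:cv2.resize(im[y:y+h,x:x+w],None,fx=k,fy=k,interpolation=cv2.INTER_CUBIC)
cv2.imwrite('pics/m3.png',np.hstack([c(i,270,235,100,140,4),c(j,255,240,80,112,5)]))
# targets (reported z): carry then place; delivery pocket -123
for P in([444,-11,110],[608.7,-265,110],[608.7,-265,-20]): print(move(s,P,-89.4))
E
```

```text
[445.41175931 -10.69711738   0.58743792] 22.18620969511094 [-0.02855124 -0.41638214 -0.59217643]
(array([ 1.000e-01,  1.200e+00, -1.094e+02]), 5.4)
(array([ 269.8, -136.3, -109.2]), 5.4)
(array([ 269.9, -136. ,   20.8]), 5.4)
```

View pics/m3.png

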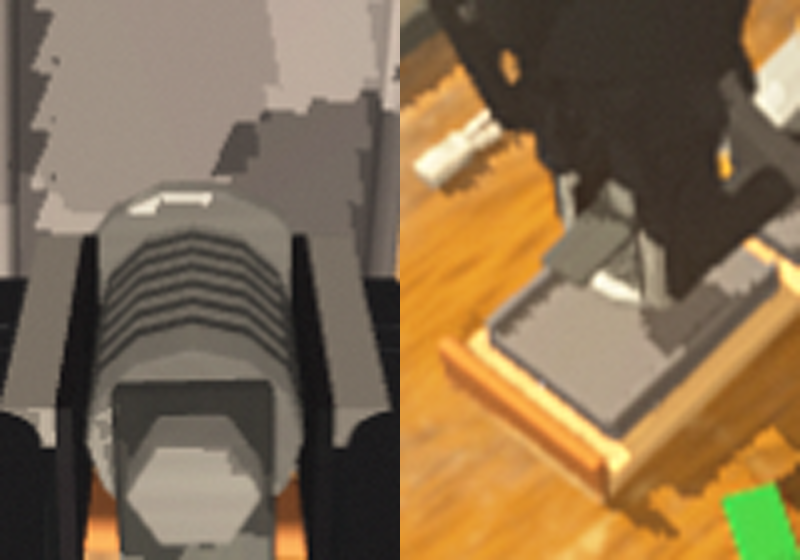

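{"name": "drive_tool", "arguments": {
  "targets": [
    [1, 0, 0, -25, 0],
    [1, 0, 0, -50, 0],
    [1, 15, -8, -75, 2],
    [1, 45, -23, -80, 4],
    [1, 80, -41, -80, 5],
    [1, 120, -61, -80, 5],
    [1, 160, -81, -80, 5],
    [1, 200, -101, -80, 5],
    [1, 235, -119, -80, 5],
    [1, 258, -130, -80, 5],
    [1, 270, -136, -80, 5],
    [1, 270, -136, -80, 5]
  ]
}}

```text
clock: 7.75
position: [607.9, -267.0, 78.1]
ee_rot: [0.712, -0.702, -0.001, 0.0]
contact_force: [-0.4, 0.2, -1.9]
gripper_width: 20.1
grasp_force: 59.4
```

{"name": "drive_tool", "arguments": {
  "targets": [
    [1, 0, 0, 30, 0],
    [1, 0, 0, 60, 0],
    [1, 0, 0, 80, 0],
    [1, 0, 0, 92, 0],
    [1, 0, 0, 97, 0],
    [1, 0, 0, 97, 0],
    [1, 0, 0, 97, 0]
  ]
}}

```text
clock: 8.45
position: [608.7, -265.5, -16.2]
ee_rot: [0.713, -0.701, 0.001, -0.0]
contact_force: [0.4, 0.8, -1.9]
gripper_width: 20.4
grasp_force: 59.5
```

{"name": "drive_tool", "arguments": {
  "targets": [
    [1, 0, 0, 2, 0],
    [1, 0, 0, 4, 0],
    [1, 0, 0, 5, 0],
    [1, 0, 0, 5, 0],
    [1, 0, 0, 5, 0]
  ]
}}

```text
clock: 8.95
position: [608.3, -265.6, -21.1]
ee_rot: [0.713, -0.701, 0.001, -0.0]
contact_force: [-2.5, 0.7, 6.4]
gripper_width: 20.2
grasp_force: 60.6
```

```bash
python3 - <<'E'
from h import *
s=arm.read_state();print(s['position'],s['ee_rot'],s['gripper_width'],s['contact_force'])
i=arm.get_image('wrist')
cv2.imwrite('pics/m4.png',cv2.resize(i[180:380,210:430],None,fx=3,fy=3,interpolation=cv2.INTER_CUBIC))
E
```

```text
[ 608.30156941 -265.56566982  -21.14338446] [ 7.13038940e-01 -7.01124134e-01  6.06962183e-04 -2.26221371e-04] 20.216967728966825 [-2.4645589   0.66038912  6.40578654]
```

View pics/m4.png

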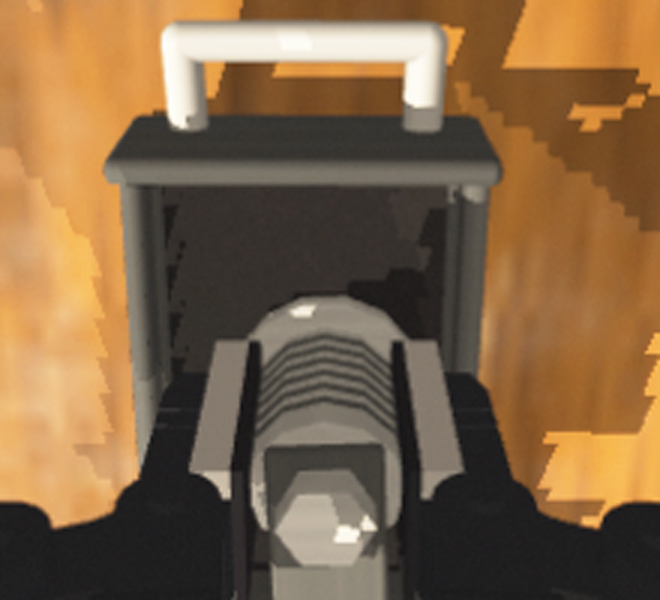

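{"name": "drive_tool", "arguments": {
  "targets": [
    [1, 0, 0, -5, 0],
    [1, 0, -3, -5, 0],
    [1, 0, -3, -5, 0],
    [1, 0, -3, -2, 0],
    [1, 0, -3, 0.5, 0],
    [1, 0, -3, 1.2, 0],
    [1, 0, -3, 1.2, 0]
  ]
}}

```text
clock: 9.7
position: [611.0, -265.5, -21.2]
ee_rot: [0.713, -0.701, 0.0, 0.0]
contact_force: [-4.6, 1.8, 11.3]
gripper_width: 20.1
grasp_force: 62.2
```

{"name": "drive_tool", "arguments": {
  "targets": [
    [-1, 0, 0, 0, 0],
    [-1, 0, 0, 0, 0],
    [-1, 0, 0, 0, 0],
    [-1, 0, 0, 0, 0],
    [-1, 0, 0, 0, 0],
    [-1, 0, 0, 0, 0],
    [-1, 0, 0, -20, 0],
    [-1, 0, 0, -50, 0],
    [-1, 0, 0, -85, 0],
    [-1, 0, 0, -100, 0],
    [-1, 0, 0, -100, 0]
  ]
}}

```text
clock: 10.8
position: [612.9, -265.9, 79.8]
ee_rot: [0.713, -0.701, 0.003, -0.002]
contact_force: [0.6, -0.5, 0.3]
gripper_width: 85.7
grasp_force: 0.0
```

```bash
python3 - <<'E'
from h import *
s=arm.read_state();print(s['position'],s['gripper_width'],s['contact_force'])
for P in([452.3,-89.6,80],[452.3,-89.6,-15]): print(move(s,P,-81))
E
```

```text
[ 612.85520036 -265.93204085   79.81476905] 85.66132998043034 [ 0.62159991 -0.53503176  0.26778896]
(array([-179. ,  157.6,   -1.5]), -8.0)
(array([-179.2,  158.2,   93.5]), -8.0)
```

{"name": "drive_tool", "arguments": {
  "targets": [
    [-1, -30, 26, 0, -8],
    [-1, -62, 55, 0, -8],
    [-1, -95, 84, 0, -8],
    [-1, -125, 110, 0, -8],
    [-1, -155, 136, 0, -8],
    [-1, -172, 151, 0, -8],
    [-1, -179, 158, 20, -8],
    [-1, -179, 158, 50, -8],
    [-1, -179, 158, 75, -8],
    [-1, -179, 158, 90, -8],
    [-1, -179, 158, 94, -8],
    [-1, -179, 158, 94, -8]
  ]
}}

```text
clock: 12.0
position: [449.0, -89.1, -18.5]
ee_rot: [0.76, -0.65, -0.001, 0.001]
contact_force: [0.1, 0.3, 1.1]
gripper_width: 85.2
grasp_force: 0.0
```

{"name": "drive_tool", "arguments": {
  "targets": [
    [1, 0, 0, 0, 0],
    [1, 0, 0, 0, 0],
    [1, 0, 0, 0, 0],
    [1, 0, 0, 0, 0],
    [1, 0, 0, 0, 0],
    [1, 0, 0, 0, 0],
    [1, 0, 0, 0, 0]
  ]
}}

```text
clock: 12.7
position: [453.9, -88.6, -14.7]
ee_rot: [0.761, -0.649, 0.003, -0.003]
contact_force: [-0.1, 0.9, 13.5]
gripper_width: 19.1
grasp_force: 73.2
```

{"name": "drive_tool", "arguments": {
  "targets": [
    [1, 0, 0, -3, 0],
    [1, 0, 0, -10, 0],
    [1, 0, 0, -30, 0],
    [1, 0, 0, -60, 0],
    [1, 0, 0, -85, 0],
    [1, 0, 0, -95, 0],
    [1, 0, 0, -95, 0],
    [1, 0, 0, -95, 0]
  ]
}}

```text
clock: 13.5
position: [448.6, -89.0, 76.4]
ee_rot: [0.76, -0.65, -0.001, 0.001]
contact_force: [0.0, -0.7, -3.1]
gripper_width: 19.2
grasp_force: 85.0
```

```bash
python3 - <<'E'
from h import *
s=arm.read_state();print(s['position'],s['gripper_width'],s['contact_force'])
for P in([610.5,-183,80],[610.5,-183,-20]): print(move(s,P,-89.4))
i=arm.get_image('wrist'); cv2.imwrite('pics/m5.png',i)
E
```

```text
[448.63884149 -88.99552049  76.35952182] 19.161138877691734 [ 0.02002808 -0.72365651 -3.0522291 ]
(array([ 117.9, -145.4,   -4. ]), 8.3)
(array([ 118. , -145.6,   96. ]), 8.3)
```

{"name": "drive_tool", "arguments": {
  "targets": [
    [1, 10, -12, -5, 2],
    [1, 30, -37, -5, 4],
    [1, 55, -68, -5, 6],
    [1, 80, -98, -5, 8],
    [1, 100, -123, -5, 8],
    [1, 112, -138, -5, 8],
    [1, 118, -145, -5, 8],
    [1, 118, -145, -5, 8],
    [1, 118, -145, -5, 8]
  ]
}}

```text
clock: 14.45
position: [609.9, -182.5, 81.2]
ee_rot: [0.713, -0.701, -0.001, 0.001]
contact_force: [0.3, 0.2, -2.1]
gripper_width: 19.0
grasp_force: 85.1
```

{"name": "drive_tool", "arguments": {
  "targets": [
    [1, 0, 0, 25, 0],
    [1, 0, 0, 55, 0],
    [1, 0, 0, 75, 0],
    [1, 0, 0, 85, 0],
    [1, 0, 0, 90, 0],
    [1, 0, 0, 90, 0],
    [1, 0, 0, 90, 0],
    [1, 0, 0, 90, 0]
  ]
}}

```text
clock: 15.25
position: [612.4, -183.1, -6.2]
ee_rot: [0.713, -0.701, 0.001, -0.001]
contact_force: [0.7, 0.7, -2.2]
gripper_width: 19.1
grasp_force: 85.1
```

```bash
python3 - <<'E'
from h import *
s=arm.read_state();print(s['position'],s['gripper_width'],s['contact_force'],move(s,[610.5,-183,-20],-89.4))
i=arm.get_image('wrist')
a=cv2.imread('pics/m5.png')
c=lambda im:cv2.resize(im[180:380,225:415],None,fx=2.1,fy=2.8,interpolation=cv2.INTER_CUBIC)
cv2.imwrite('pics/m6.png',np.hstack([c(a),c(i)])); cv2.imwrite('pics/m6full.png',i)
E
```

```text
[ 612.37240365 -183.0651341    -6.24906754] 19.07994941014393 [ 0.70752635  0.67497976 -2.23428671] (array([-0.1,  1.9, 13.7]), 0.4)
```

View pics/m6.png

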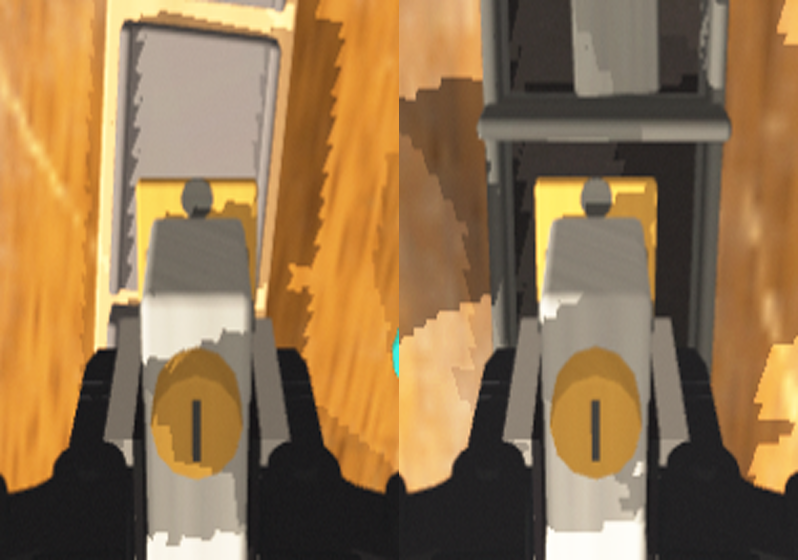

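{"name": "drive_tool", "arguments": {
  "targets": [
    [1, 0, 2, 6, 0],
    [1, 0, 2, 11, 0],
    [1, 0, 2, 14, 0],
    [1, 0, 2, 16, 0],
    [1, 0, 2, 17.5, 0],
    [1, 0, 2, 17.5, 0],
    [1, 0, 2, 17.5, 0]
  ]
}}

```text
clock: 16.0
position: [609.0, -183.1, -22.6]
ee_rot: [0.713, -0.701, -0.0, 0.001]
contact_force: [-4.9, 2.7, 12.2]
gripper_width: 19.3
grasp_force: 87.6
```

{"name": "drive_tool", "arguments": {
  "targets": [
    [-1, 0, 0, 0, 0],
    [-1, 0, 0, 0, 0],
    [-1, 0, 0, 0, 0],
    [-1, 0, 0, 0, 0],
    [-1, 0, 0, 0, 0],
    [-1, 0, 0, 0, 0],
    [-1, 0, 0, -20, 0],
    [-1, 0, 0, -50, 0],
    [-1, 0, 0, -85, 0],
    [-1, 0, 0, -105, 0],
    [-1, 0, 0, -105, 0],
    [-1, 0, 0, -105, 0]
  ]
}}

```text
clock: 17.2
position: [609.2, -182.9, 79.7]
ee_rot: [0.713, -0.701, -0.0, -0.0]
contact_force: [0.4, 0.3, -0.1]
gripper_width: 85.0
grasp_force: 0.0
```

```bash
python3 - <<'E'
from h import *
s=arm.read_state();print(s['position'],s['gripper_width'],s['contact_force'],s['joint_vel'].round(3))
for P in([459.5,-177,80],[459.5,-177,-12]): print(move(s,P,-80.6))
E
```

```text
[ 609.19825781 -182.86788384   79.74042367] 85.01914766751389 [ 0.41703155  0.33380219 -0.12393805] [ 0.001  0.026 -0.027 -0.006 -0.002 -0.001]
(array([ -8.3, 149.6,  -0.3]), -8.5)
(array([ -8.2, 149.6,  91.7]), -8.5)
```

{"name": "drive_tool", "arguments": {
  "targets": [
    [-1, -2, 35, 0, -4],
    [-1, -4, 70, 0, -8],
    [-1, -6, 105, 0, -9],
    [-1, -8, 135, 0, -9],
    [-1, -8, 148, 0, -9],
    [-1, -8, 150, 10, -9],
    [-1, -8, 150, 40, -9],
    [-1, -8, 150, 70, -9],
    [-1, -8, 150, 87, -9],
    [-1, -8, 150, 91, -9],
    [-1, -8, 150, 91, -9],
    [-1, -8, 150, 91, -9]
  ]
}}

```text
clock: 18.4
position: [460.6, -177.6, -10.8]
ee_rot: [0.766, -0.643, 0.001, -0.0]
contact_force: [0.7, -0.2, 0.6]
gripper_width: 85.4
grasp_force: 0.0
```

{"name": "drive_tool", "arguments": {
  "targets": [
    [1, 0, 0, 0, 0],
    [1, 0, 0, 0, 0],
    [1, 0, 0, 0, 0],
    [1, 0, 0, 0, 0],
    [1, 0, 0, 0, 0],
    [1, 0, 0, 0, 0],
    [1, 0, 0, 0, 0]
  ]
}}

```text
clock: 19.1
position: [459.5, -177.6, -10.7]
ee_rot: [0.766, -0.643, 0.0, -0.0]
contact_force: [-1.0, 0.8, 4.3]
gripper_width: 16.4
grasp_force: 59.2
```

{"name": "drive_tool", "arguments": {
  "targets": [
    [1, 0, 0, -3, 0],
    [1, 0, 0, -10, 0],
    [1, 0, 0, -30, 0],
    [1, 0, 0, -60, 0],
    [1, 0, 0, -85, 0],
    [1, 0, 0, -95, 0],
    [1, 0, 0, -95, 0],
    [1, 0, 0, -95, 0]
  ]
}}

```text
clock: 19.9
position: [458.4, -177.3, 82.9]
ee_rot: [0.766, -0.643, -0.001, 0.0]
contact_force: [0.0, 0.3, -2.3]
gripper_width: 17.1
grasp_force: 58.7
```

```bash
python3 - <<'E'
from h import *
s=arm.read_state();print(s['position'],s['gripper_width'],s['contact_force'])
for P in([609.5,-101,85],[609.5,-101,-12]): print(move(s,P,-89.4))
i=arm.get_image('wrist'); cv2.imwrite('pics/m7.png',i)
E
```

```text
[ 458.35194115 -177.26889362   82.87923539] 17.120943416865885 [ 0.0434232   0.32139252 -2.30953604]
(array([ -49.1, -162. ,   -2.4]), 9.3)
(array([ -49. , -162.2,   94.6]), 9.3)
```

{"name": "drive_tool", "arguments": {
  "targets": [
    [1, -4, -12, -3, 2],
    [1, -11, -37, -3, 4],
    [1, -20, -68, -3, 6],
    [1, -30, -100, -3, 8],
    [1, -39, -130, -3, 9],
    [1, -46, -152, -3, 9],
    [1, -49, -162, -3, 9],
    [1, -49, -162, -3, 9],
    [1, -49, -162, -3, 9]
  ]
}}

```text
clock: 20.85
position: [608.9, -101.5, 85.7]
ee_rot: [0.713, -0.701, -0.001, 0.001]
contact_force: [-0.8, 0.2, -2.7]
gripper_width: 17.0
grasp_force: 58.8
```

{"name": "drive_tool", "arguments": {
  "targets": [
    [1, 0, 0, 25, 0],
    [1, 0, 0, 55, 0],
    [1, 0, 0, 75, 0],
    [1, 0, 0, 85, 0],
    [1, 0, 0, 90, 0],
    [1, 0, 0, 90, 0],
    [1, 0, 0, 90, 0],
    [1, 0, 0, 90, 0]
  ]
}}

```text
clock: 21.65
position: [611.3, -101.3, -1.8]
ee_rot: [0.713, -0.701, 0.001, -0.001]
contact_force: [1.0, -0.9, -1.9]
gripper_width: 17.0
grasp_force: 58.8
```

```bash
python3 - <<'E'
from h import *
s=arm.read_state();print(s['position'],s['gripper_width'],s['contact_force'],move(s,[609.5,-101,-18],-89.4))
i=arm.get_image('wrist')
a=cv2.imread('pics/m7.png')
c=lambda im:cv2.resize(im[180:380,225:415],None,fx=2.1,fy=2.8,interpolation=cv2.INTER_CUBIC)
cv2.imwrite('pics/m8.png',np.hstack([c(a),c(i)]))
E
```

```text
[ 611.3447852  -101.3031933    -1.80013622] 17.021635168416445 [ 0.95292333 -0.91649852 -1.86254321] (array([-0.3,  1.9, 16.2]), 0.3)
```

View pics/m8.png

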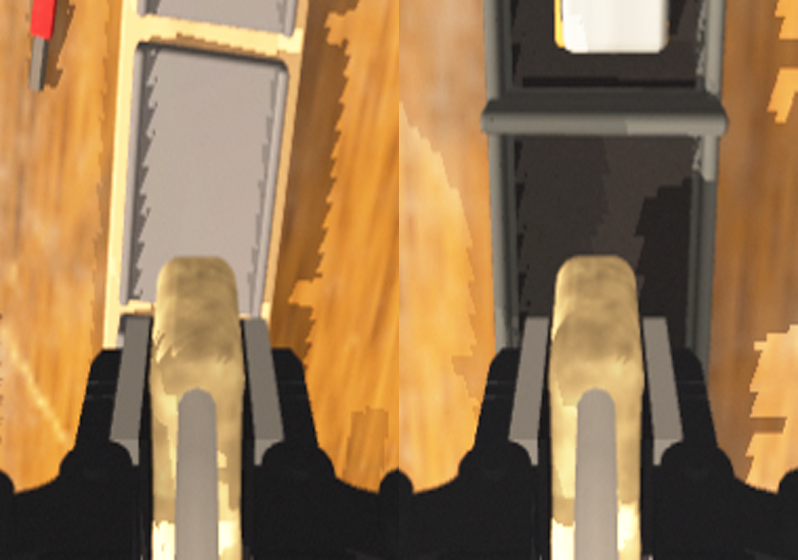

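{"name": "drive_tool", "arguments": {
  "targets": [
    [1, 0, 2, 6, 0],
    [1, 0, 2, 11, 0],
    [1, 0, 2, 14, 0],
    [1, 0, 2, 16, 0],
    [1, 0, 2, 17.5, 0],
    [1, 0, 2, 17.5, 0],
    [1, 0, 2, 17.5, 0]
  ]
}}

```text
clock: 22.4
position: [608.0, -101.3, -18.6]
ee_rot: [0.713, -0.701, -0.0, 0.001]
contact_force: [-4.9, 1.3, 9.7]
gripper_width: 17.1
grasp_force: 60.5
```

{"name": "drive_tool", "arguments": {
  "targets": [
    [-1, 0, 0, 0, 0],
    [-1, 0, 0, 0, 0],
    [-1, 0, 0, 0, 0],
    [-1, 0, 0, 0, 0],
    [-1, 0, 0, 0, 0],
    [-1, 0, 0, 0, 0],
    [-1, 0, 0, -20, 0],
    [-1, 0, 0, -50, 0],
    [-1, 0, 0, -85, 0],
    [-1, 0, 0, -105, 0],
    [-1, 0, 0, -105, 0],
    [-1, 0, 0, -105, 0]
  ]
}}

```text
clock: 23.6
position: [608.2, -101.2, 84.3]
ee_rot: [0.713, -0.701, -0.0, -0.0]
contact_force: [-0.5, -0.3, -0.9]
gripper_width: 85.4
grasp_force: 0.0
```

```bash
python3 - <<'E'
from h import *
s=arm.read_state();print(s['position'],s['gripper_width'],s['contact_force'])
for P in([459.8,-251.4,80],[459.8,-251.4,-15]): print(move(s,P,-86))
E
```

```text
[ 608.18123067 -101.18529467   84.27981148] 85.41313402663552 [-0.4588894  -0.30398682 -0.93655983]
(array([147.8, 150.8,   4.2]), -3.1)
(array([147.9, 150.8,  99.2]), -3.1)
```

{"name": "drive_tool", "arguments": {
  "targets": [
    [-1, 25, 26, 0, -3],
    [-1, 55, 56, 0, -3],
    [-1, 85, 87, 0, -3],
    [-1, 113, 115, 0, -3],
    [-1, 135, 138, 0, -3],
    [-1, 148, 151, 10, -3],
    [-1, 148, 151, 40, -3],
    [-1, 148, 151, 70, -3],
    [-1, 148, 151, 90, -3],
    [-1, 148, 151, 98, -3],
    [-1, 148, 151, 98, -3],
    [-1, 148, 151, 98, -3]
  ]
}}

```text
clock: 24.8
position: [460.3, -251.9, -13.4]
ee_rot: [0.731, -0.682, 0.0, 0.0]
contact_force: [0.3, -0.1, 0.2]
gripper_width: 85.3
grasp_force: 0.0
```

{"name": "drive_tool", "arguments": {
  "targets": [
    [1, 0, 0, 0, 0],
    [1, 0, 0, 0, 0],
    [1, 0, 0, 0, 0],
    [1, 0, 0, 0, 0],
    [1, 0, 0, 0, 0],
    [1, 0, 0, 0, 0],
    [1, 0, 0, 0, 0]
  ]
}}

```text
clock: 25.5
position: [460.5, -251.9, -12.8]
ee_rot: [0.731, -0.682, 0.001, -0.0]
contact_force: [-0.1, 1.1, 5.8]
gripper_width: 28.8
grasp_force: 59.2
```

{"name": "drive_tool", "arguments": {
  "targets": [
    [1, 0, 0, -3, 0],
    [1, 0, 0, -10, 0],
    [1, 0, 0, -30, 0],
    [1, 0, 0, -60, 0],
    [1, 0, 0, -85, 0],
    [1, 0, 0, -95, 0],
    [1, 0, 0, -95, 0],
    [1, 0, 0, -95, 0]
  ]
}}

```text
clock: 26.3
position: [458.9, -251.4, 80.3]
ee_rot: [0.731, -0.683, -0.001, 0.0]
contact_force: [0.2, 0.3, -2.7]
gripper_width: 28.6
grasp_force: 59.4
```

```bash
python3 - <<'E'
from h import *
s=arm.read_state();print(s['position'],s['gripper_width'],s['contact_force'])
for P in([609,-19,85],[609,-19,-12]): print(move(s,P,-89.4))
i=arm.get_image('wrist'); cv2.imwrite('pics/m9.png',i)
E
```

```text
[ 458.89961356 -251.36695413   80.31310753] 28.635110300508913 [ 0.16305715  0.29775834 -2.74290441]
(array([-221.6, -165.6,   -4.7]), 3.3)
(array([-221.5, -165.8,   92.3]), 3.3)
```

{"name": "drive_tool", "arguments": {
  "targets": [
    [1, -12, -9, -8, 1],
    [1, -38, -28, -8, 2],
    [1, -70, -52, -8, 3],
    [1, -105, -78, -8, 3],
    [1, -140, -105, -8, 3],
    [1, -172, -128, -8, 3],
    [1, -200, -149, -8, 3],
    [1, -216, -161, -8, 3],
    [1, -222, -166, -8, 3],
    [1, -222, -166, -8, 3],
    [1, -222, -166, -8, 3]
  ]
}}

```text
clock: 27.45
position: [609.1, -19.9, 88.7]
ee_rot: [0.712, -0.702, -0.001, 0.001]
contact_force: [-0.8, -0.1, -2.5]
gripper_width: 28.7
grasp_force: 59.5
```

{"name": "drive_tool", "arguments": {
  "targets": [
    [1, 0, 0, 25, 0],
    [1, 0, 0, 55, 0],
    [1, 0, 0, 75, 0],
    [1, 0, 0, 85, 0],
    [1, 0, 0, 90, 0],
    [1, 0, 0, 90, 0],
    [1, 0, 0, 90, 0],
    [1, 0, 0, 90, 0]
  ]
}}

```text
clock: 28.25
position: [611.1, -18.8, 0.7]
ee_rot: [0.713, -0.701, 0.001, -0.001]
contact_force: [0.2, 0.1, -2.3]
gripper_width: 28.4
grasp_force: 59.5
```

```bash
python3 - <<'E'
from h import *
s=arm.read_state();print(s['position'],s['gripper_width'],s['contact_force'],move(s,[608.5,-19,-20.5],-89.4))
i=arm.get_image('wrist')
a=cv2.imread('pics/m9.png')
c=lambda im:cv2.resize(im[180:380,225:415],None,fx=2.1,fy=2.8,interpolation=cv2.INTER_CUBIC)
cv2.imwrite('pics/m10.png',np.hstack([c(a),c(i)]))
E
```

```text
[611.14926079 -18.80308244   0.68903439] 28.41170363634762 [ 0.24265268  0.07351424 -2.25616633] (array([ 0.2,  2.7, 21.2]), 0.4)
```

View pics/m10.png

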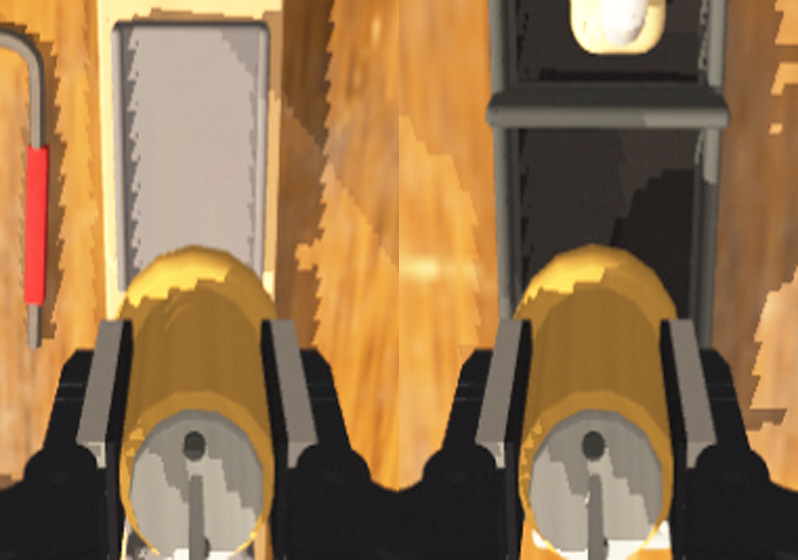

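{"name": "drive_tool", "arguments": {
  "targets": [
    [1, 0, 2.5, 8, 0],
    [1, 0, 2.5, 14, 0],
    [1, 0, 2.5, 18, 0],
    [1, 0, 2.5, 20.5, 0],
    [1, 0, 2.5, 22, 0],
    [1, 0, 2.5, 22, 0],
    [1, 0, 2.5, 22, 0]
  ]
}}

```text
clock: 29.0
position: [607.1, -19.0, -20.8]
ee_rot: [0.713, -0.701, -0.0, 0.001]
contact_force: [-5.4, 1.6, 11.4]
gripper_width: 28.8
grasp_force: 61.2
```

{"name": "drive_tool", "arguments": {
  "targets": [
    [-1, 0, 0, 0, 0],
    [-1, 0, 0, 0, 0],
    [-1, 0, 0, 0, 0],
    [-1, 0, 0, 0, 0],
    [-1, 0, 0, 0, 0],
    [-1, 0, 0, 0, 0],
    [-1, 0, 0, -20, 0],
    [-1, 0, 0, -50, 0],
    [-1, 0, 0, -90, 0],
    [-1, 0, 0, -135, 0],
    [-1, 0, 0, -180, 0],
    [-1, 0, 0, -195, 0]
  ]
}}

```text
clock: 30.2
position: [610.6, -18.9, 178.5]
ee_rot: [0.713, -0.701, 0.003, -0.004]
contact_force: [0.7, -0.7, 1.3]
gripper_width: 85.6
grasp_force: 0.0
```

{"name": "drive_tool", "arguments": {
  "targets": [
    [-1, 30, 10, 0, 0],
    [-1, 65, 20, 0, 0],
    [-1, 105, 30, 0, 0],
    [-1, 140, 40, 0, 0],
    [-1, 165, 50, 0, 0],
    [-1, 170, 50, 0, 0],
    [-1, 170, 50, 0, 0],
    [-1, 170, 50, 0, 0],
    [-1, 170, 50, 0, 0]
  ]
}}

```text
clock: 31.1
position: [561.0, -188.7, 172.3]
ee_rot: [0.713, -0.701, -0.0, -0.0]
contact_force: [0.5, 0.7, -0.0]
gripper_width: 85.3
grasp_force: 0.0
```

```bash
python3 - <<'E'
from h import *
s=arm.read_state();print(s['clock'],s['position'],s['contact_force'])
i=arm.get_image('wrist');t=arm.get_image('top');c=cam('wrist',s)
q=w2px(c,[[607,-142,20]])[0];print(q)
print(w2px(c,[[608.5,-19,30],[609.5,-101,30],[610.5,-183,30],[611,-265,30]]).round())
x,y=int(q[0]),int(q[1]); x0=max(0,x-100);y0=max(0,y-170)
w=cv2.resize(i[y0:y0+300,x0:x0+200],(400,600),interpolation=cv2.INTER_CUBIC)
u=cv2.resize(t[165:285,250:430],(400,267),interpolation=cv2.INTER_CUBIC)
sc=cv2.resize(arm.get_image('scene')[130:280,190:390],(400,300),interpolation=cv2.INTER_CUBIC)
print(x0,y0);cv2.imwrite('pics/f.png',np.hstack([w,np.vstack([u,sc,np.zeros((33,400,3),np.uint8)])]))
E
```

```text
31.1 [ 560.99827851 -188.72318662  172.34903551] [ 0.49575179  0.68172149 -0.00229733]
[273.26935417 254.1839446 ]
[[274. 357.]
 [271. 293.]
 [267. 219.]
 [264. 132.]]
173 84
```

View pics/f.png

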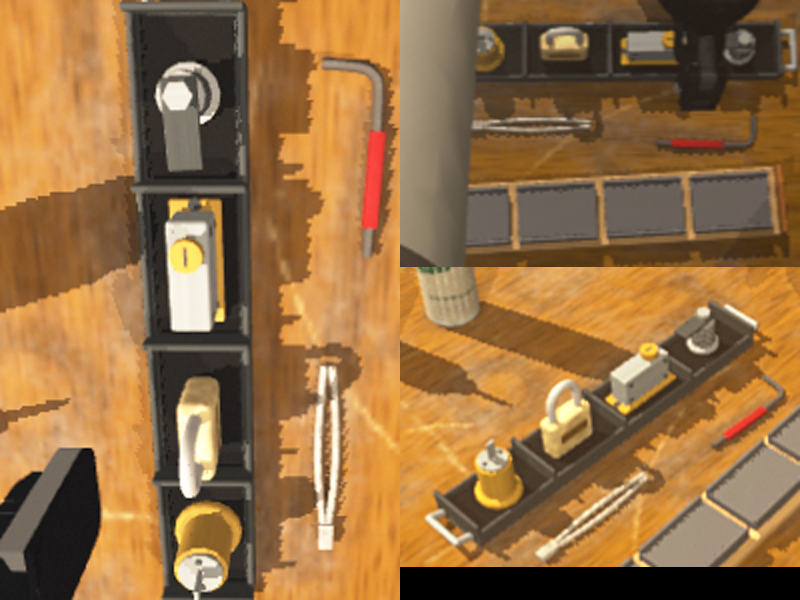

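All four locks stand upright on the floors of their pockets, near the middle. From the left they are the rim cylinder (495,480), the padlock (565,425), the case lock (640,380) and the cam lock (703,335), which is the reverse of the job rack order. The job rack is empty and the gripper is clear of everything, so I'm handing in.

```bash
python3 -c "
from bench import arm
print(arm.job_done())"
```

```text
the job is handed in; nothing more can be done
None
```

All four locks are in the delivery rack in reverse order, upright, seated and released, and the job was handed in at about 31 s on the robot's clock.

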